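# Lock the bar-topped anvil onto the test fixture

## Task

Fit the anvil with the straight bar on top onto the fixture base: lower its foot upright to the floor of the round socket with its two ears in the gaps between the two lips, then give it a quarter turn, either way, so that the ears sit squarely under the lips, and let go. Leave the anvil with the round disc on top where it stands.

Things in the scene. Friction and masses are not known exactly. Their poses are not given: they have to be found in the camera images.
- bar_stage: Anvil to fit: aluminium, 75 mm tall, about 0.4 kg. Foot: two flat ears along its +x and -x, 20 wide, 8 thick, flush with the underside, tips 44 mm from the axis. Body: round, 48 mm across, to 45 mm height. Top: straight bar 56 long along x (as the ears), 30 wide along y (grip here), from 45 to 75 mm height, dark line along it. Origin: centre of underside, z up. Half a turn makes no difference.
- dock: Fixture base, fixed, its place and yaw vary: cream plinth 180 (x) by 160 (y) mm, its top at 25 mm; on it a round dark steel section 116 mm across, with an open round socket 104 mm across; rim 67 mm above the table. Two aluminium lips at its +y and -y reach over the socket; the wide gaps between them are at +x and -x. Origin: centre of underside, on the table, z up.
- seat (a point): Centre of the dock's socket floor, 45 mm above the table; axes as the dock's. Lips at +y and -y, each about 55 degrees wide, reach in to 34 mm from the axis, 14 to 22 mm above this floor. Ears drop through the gaps when within about 40 degrees of this x; they then turn freely either way under the lips, 6 mm of height and 8 mm sideways to spare, no detent or stop.
- disc_stage: Anvil to leave alone: loose, same aluminium, foot, ears and round body, 75 mm tall, but topped by a round disc 60 mm across and 10 mm thick on a thin neck. Origin: centre of underside, z up. The two anvils may swap places.
Not all that is in view belongs to the job. What is shaped like the bar_stage but green or yellow is not meant.

How it is judged:
By the outcome, as a careful person would: the job done as asked, in the order asked, and still so for the second after the job is handed in, with the robot touching nothing.
It also fails if it takes over 45 s, if anything falls off the work surface, if the arm or the gripper's body presses on something with over 40 N, if the wrist force passes 120 N, or if a joint passes its speed limit or range.

## Robot

A 6-joint arm with a two-finger parallel gripper is mounted at the origin on the work surface. World frame = base frame: x ahead of the robot, y to its left, z up, the work surface at z = 0. Lengths are in mm, angles in rad, forces in N, time in s.
With the tool pointing down it reaches from about 400 to 925 mm from the base axis. Payload 12.5 kg.
Tool frame: the origin (TCP) lies midway between the tips of the shut fingers; the grasp point (between the pads) lies 19 mm behind it; z points along the fingers, y is the direction in which the jaws open and shut (so a half turn about z gives the same grasp; the last joint's range is limited). The gripper opens to 95 mm and grips with 3 to 60 N. Pads are 20 mm wide; open, the fingers measure 119 mm over their backs; the gripper's body (75 mm by 180 mm) begins 59 mm behind the grasp point.
Start: joints at [-1.439, 0.491, 1.559, -0, 1.092, -0.106], TCP at [147.25, -607.424, 214.661] pointing down, gripper open.
Joint ranges: [-3.1, 3.1], [-0.84, 2.19], [0.05, 2.79], [-1.13, 4.28], [0.06, 2.93], [-2.69, 2.69]. Speed limits (rad/s): [2.22, 2.22, 2.79, 3.14, 3.14, 3.14].

## Interface

Orientations are given as [roll, pitch, yaw] about the fixed x, y, z axes, in that order (R = Rz(yaw) Ry(pitch) Rx(roll)).
In Python, from cell import env gives the robot as it stands.
- The arm moves only by the tool drive_tool, never from a script. Its argument "increments" is a list of rows, each a list of 2 entries, a list of its own where there are three numbers: the shift along the tool's x, y, z as a fraction of full scale, then the turn, a rotation vector about the tool's x, y, z as a fraction of full scale. In form: [[[x, y, z], [ax, ay, az]], ...]. A call has 1 to 5 rows; each row shifts and turns the commanded pose from where the row before left it, along the tool's axes as they then stand; what a row does not reach is not made up. Full scale, the value 1, is 30 mm for a shift and 0.08 rad for a turn. A row lasts 1/12 s, in which the tool goes at most 41.7 mm and 7.16 degrees, less where a joint would pass 70% of its speed; a pose out of reach is approached as far as the arm can. A call with a number of a shift or a turn outside -1 to 1 is refused whole. A call with a gripper value outside its range is refused whole. "jaw" is the opening, from -1 (shut) to 1 (fully open), so that 0 is half open, set as the call begins (left out, the last holds). The fingers move at their own pace and stop on an object; the grip force is fixed at half the most. Time passes only in rows, so rows that do not move let the fingers close. It gives the time, the measured TCP pose, the force and the opening at its end, in the units of the state.
- env.state(): the state, without advancing time (a new reading comes with each control period).
- env.read_camera(name): name is "scene" or "top"; returns a dict with "pixels" (420x560x3 uint8, blue, green, red), "vertical_fov" (degrees; the focal length in pixels is half the picture's height over the tangent of half this angle, whatever the lens; pixels are square), "cx", "cy" (the principal point, pixels), "k1" (the pictures are not rectified: a ray, as slopes to the right and down, at radius r is drawn at 1 + k1 r^2 times it, then the intrinsics apply), "world_to_cam" (4x4, takes a point from world to camera coordinates). Camera axes: x right, y down, z forward; pixel columns grow to the right and rows downward; lengths in mm; the calibration is good to about 2 mm. A picture is of the moment at which its call begins. There is no depth.
- env.job_done(): hands the job in, once; it reports no verdict.
Trained networks look in a picture, given as the dict that the camera call returned (one of the last four; its "shot" number tells which), for a name from the list of things; names that differ only in an ending like _2 or _b are one class to them, and where a whole thing is asked for, a point or a joint stands for the part that bears it (a point fixed in the world has none). Each returns a list of dicts, best first, with "score" (0 to 1); they miss things now and then, are a little off and sometimes report something else, mostly with a low value. They report only what shows in the picture. A call takes as long as a camera call. They do not tell look-alikes from the thing itself.
- env.boxes_of(target, picture): "point" ([x, y, z] in mm, in world coordinates, good to about 4 mm: the middle of the surface that is visible of it).
- env.tip_of(target, picture): "point" ([x, y, z] in mm, in world coordinates, good to about 4 mm: a listed point, or the origin of a listed thing).
The state is a dict: "t": time; "joints": joint angles; "qvel": joint speeds; "tau": joint torques, N m; "eef_pos": TCP position; "tcp_rot": TCP orientation; "ft_force": force on the tool from outside, world axes, zero at the start; "moment": the same for the moment, N m; "opening": opening from 0.0 (shut) to 1.0 (fully open).
Only numpy, scipy, OpenCV 4.12 (cv2) and the standard library are available. Lean on these libraries where they do the work, as an engineer would, in place of code of your own. Each camera call takes 0.05 s, during which the arm holds its last target.

## Working session

There is one attempt and no reset: what is moved stays moved. The work goes in short steps, Python scripts to look and compute and a tool call to move; the robot and the scene stay as the last step left them, time stands still between calls to the robot, and variables do not carry over. Pictures are saved under pics/ and viewed, and the job is handed in when it is done.

Besides the shell and the picture viewer there is one more tool, called after ">>>" as name(argument=value, ...), one argument or row to a line, values as JSON. drive_tool: Moves the arm, as the interface text tells. Its arguments: {"type":"object","properties":{"increments":{"type":"array","items":{"type":"array"}},"jaw":{"type":"number"}},"required":["increments"]}

```bash
mkdir -p pics; ls
cat > h.py <<'E'
import numpy as np, cv2
from cell import env
def K(p):
    h,w=p["pixels"].shape[:2]; f=h/2/np.tan(np.radians(p["vertical_fov"])/2); return f
def proj(p,P):
    P=np.atleast_2d(P).astype(float); M=np.array(p["world_to_cam"]); c=P@M[:3,:3].T+M[:3,3]
    s=c[:,:2]/c[:,2:]; r2=(s**2).sum(1,keepdims=True); s=s*(1+p["k1"]*r2); f=K(p)
    return s*f+[p["cx"],p["cy"]]
def ray(p,uv):
    f=K(p); uv=np.atleast_2d(uv).astype(float); d=(uv-[p["cx"],p["cy"]])/f; s=d.copy()
    for _ in range(30): s=d/(1+p["k1"]*(s**2).sum(1,keepdims=True))
    M=np.array(p["world_to_cam"]); R=M[:3,:3]; o=-R.T@M[:3,3]
    return o,np.c_[s,np.ones(len(s))]@R
def atz(p,uv,z):
    o,d=ray(p,uv); return o+d*((z-o[2])/d[:,2])[:,None]
def tri(p1,uv1,p2,uv2):
    o1,d1=ray(p1,uv1);o2,d2=ray(p2,uv2);out=[]
    for a,b in zip(d1,d2):
        A=np.c_[a,-b];t=np.linalg.lstsq(A,o2-o1,rcond=None)[0];x=o1+a*t[0];y=o2+b*t[1];out.append(np.r_[(x+y)/2,np.linalg.norm(x-y)])
    return np.array(out)
E
cat > look.py <<'E'
from h import *; import sys
tag=sys.argv[1]
for n in ["scene","top"]:
    p=env.read_camera(n); cv2.imwrite(f"pics/{tag}_{n}.png",p["pixels"]); import pickle; pickle.dump(p,open(f"{tag}_{n}.pkl","wb"))
    M=np.array(p["world_to_cam"]); print(n,p["shot"],p["vertical_fov"],p["k1"],"cam at",(-M[:3,:3].T@M[:3,3]).round())
    for t in ["bar_stage","dock","seat","disc_stage"]:
        for nm in ["boxes_of","tip_of"]:
            try: r=getattr(env,nm)(t,p)
            except Exception as e: print(t,nm,e); continue
            for q in r: print(t,nm,round(q["score"],2),np.round(q["point"],1),proj(p,q["point"])[0].round())
s=env.state(); print(s)
E
python3 look.py a
```

```text
pics
scene 1 53.22873007545312 -0.024178395501541345 cam at [ 851. -394.  508.]
bar_stage boxes_of 0.83 [637.7  29.7  52. ] [299. 226.]
bar_stage boxes_of 0.78 [722.7 222.4  50.3] [394. 182.]
bar_stage tip_of 0.97 [717.2 239.7   1.4] [389. 196.]
bar_stage tip_of 0.68 [633.  158.   -4.6] [330. 206.]
bar_stage tip_of 0.62 [624.6  47.2  -2. ] [296. 240.]
bar_stage tip_of 0.35 [ 550.4 -182.2   44.8] [164. 297.]
dock boxes_of 0.67 [ 572.3 -197.9   23.4] [171. 322.]
dock tip_of 0.58 [ 550.5 -181.6    0.7] [170. 315.]
seat boxes_of 0.96 [ 571.3 -200.9   28.2] [168. 321.]
seat tip_of 0.75 [424.9 176.2   1.6] [244. 163.]
seat tip_of 0.69 [ 546.1 -180.1   44.7] [163. 294.]
disc_stage boxes_of 0.81 [433.2 164.6  49.3] [243. 147.]
disc_stage tip_of 0.71 [427.9 173.4   4.3] [244. 163.]
top 2 55.155273817292134 -0.12141386652156642 cam at [511.  38. 775.]
bar_stage boxes_of 0.66 [619.2  38.7  72.8] [283. 181.]
bar_stage boxes_of 0.62 [714.8 234.7  62.3] [177. 130.]
bar_stage tip_of 0.91 [ 6.340e+02  1.623e+02 -4.000e-01] [220. 179.]
bar_stage tip_of 0.72 [724.9 244.9  -0.9] [180. 133.]
bar_stage t
[... 433 characters left out ...]
ge tip_of 0.43 [ 550.6 -185.6   46.4] [405. 221.]
{'t': 0.9, 'joints': array([-1.43862128e+00,  4.90880662e-01,  1.55888012e+00,  2.78939852e-05,
        1.09169316e+00, -1.05611694e-01]), 'qvel': array([ 0.0004781 ,  0.00099975,  0.00010121, -0.00136792,  0.00083674,
        0.00066941]), 'tau': array([-5.07744207e-04, -6.12467551e+01, -2.58432662e+01,  6.93822443e-02,
        4.44452267e-02,  2.25344991e-06]), 'eef_pos': array([ 147.24560609, -607.4377551 ,  214.67981816]), 'tcp_rot': array([ 3.14145211e+00, -9.99572611e-06,  2.37773881e-01]), 'ft_force': array([ 0.17462648, -0.17649027,  0.27921963]), 'moment': array([-0.02813297, -0.07036376, -0.01656504]), 'opening': 0.9972784408490113}
```

View pics/a_scene.png

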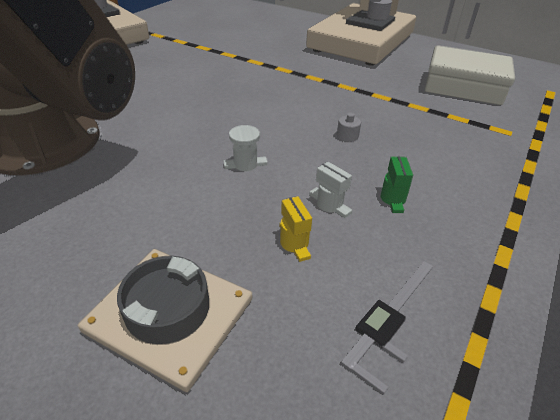

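View pics/a_top.png

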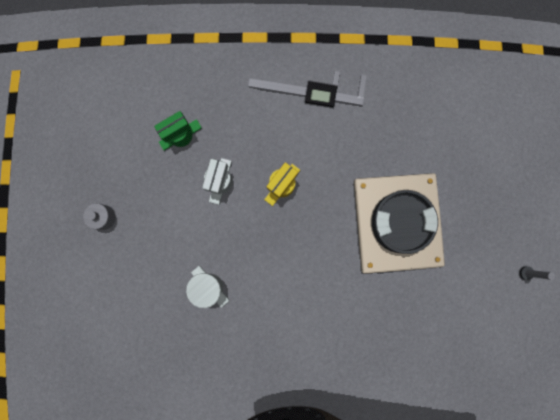

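Run:
```python
import cv2
a=cv2.imread('pics/a_top.png');s=cv2.imread('pics/a_scene.png')
cv2.imwrite('pics/c1.png',cv2.resize(a[80:240,130:330],None,fx=4,fy=3.7,interpolation=2)) if 0 else cv2.imwrite('pics/c1.png',cv2.resize(a[90:240,130:330],None,fx=4,fy=4,interpolation=2))
cv2.imwrite('pics/c2.png',cv2.resize(a[150:290,330:480],None,fx=4,fy=4,interpolation=2))
cv2.imwrite('pics/c3.png',cv2.resize(s[130:280,240:440],None,fx=4,fy=4,interpolation=2))
```

```text
(no output)
```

View crops.

View pics/c1.png

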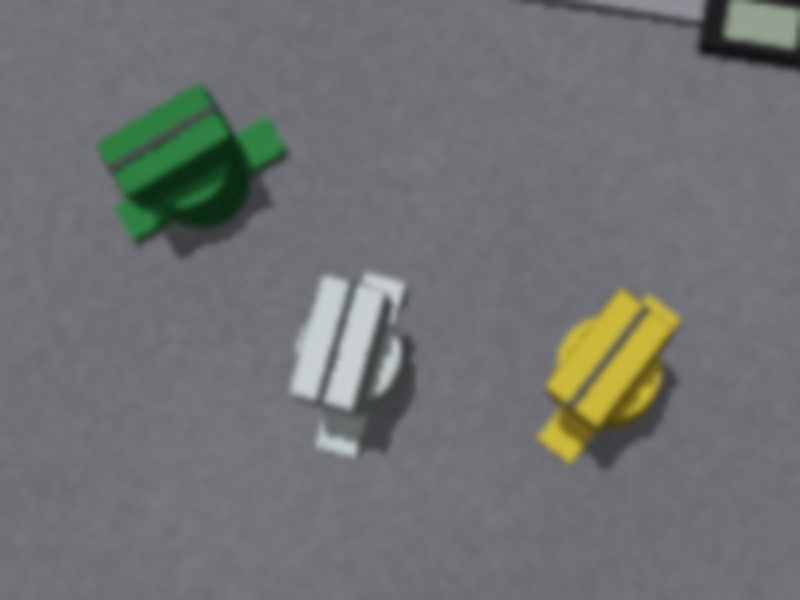

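View pics/c3.png

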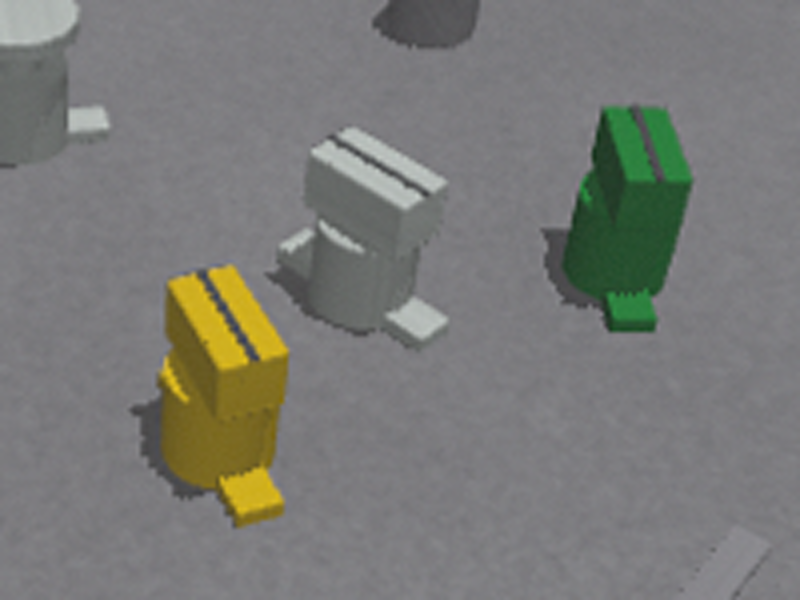

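View pics/c2.png

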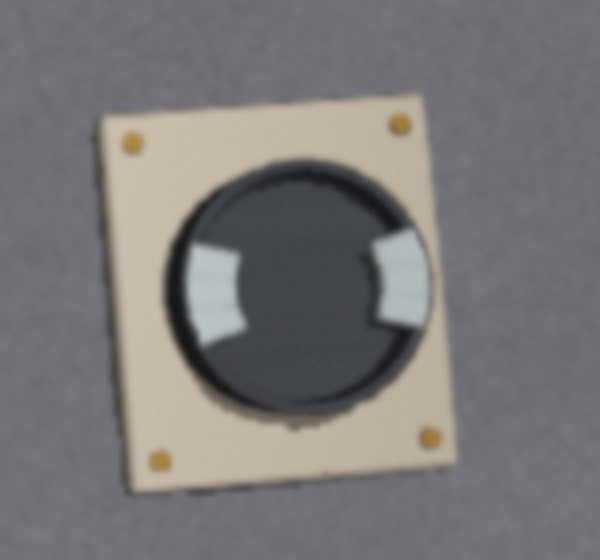

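The scene picture shows four things that could be taken for the one I want:
- Aluminium bar anvil: top (217,178), scene (333,187).
- Yellow look-alike: top (283,182), scene (297,226).
- Green look-alike: top (175,130), scene (397,182).
- Disc anvil: top (204,290), scene (245,148).

I choose the aluminium one with the straight bar and dark line, and the crops confirm it. The dock is at top (399,222), with its lips left and right in that picture at (384,223) and (431,219).

```bash
cat > fit.py <<'E'
from h import *; import pickle
from scipy.optimize import least_squares
pt=pickle.load(open('a_top.pkl','rb'));ps=pickle.load(open('a_scene.pkl','rb'))
def c(pts,off): return (np.array(pts,float)+.5)/4-.5+off
t=c([(326,274),(386,290),(352,410),(291,394)],[130,90])
s=c([(350,126),(448,183),(406,210),(307,151)],[240,130])
# correspondences: tri all permutations
T=atz(pt,t,75);S=atz(ps,s,75);print(T.round(1));print(S.round(1))
def match(T,S): return [int(np.argmin(np.linalg.norm(S-a,axis=1))) for a in T]
m=match(T,S);print(m,tri(pt,t,ps,s[m]).round(1))
def rect(pt,t,ps,s,m,L,W,z,g):
    def pts(v):
        a=v[2];R=np.array([[np.cos(a),-np.sin(a)],[np.sin(a),np.cos(a)]])
        return np.c_[np.array([(L,W),(L,-W),(-L,-W),(-L,W)])/2@R.T+v[:2],np.full(4,v[3])]
    def f(v,k=None):
        P=pts(v);d=[]
        for k in range(4):
            Q=np.roll(P,k,0);d.append(np.r_[(proj(pt,Q)-t).ravel(),(proj(ps,Q)-s[m]).ravel()])
        return min(d,key=lambda e:(e**2).sum())
    best=None
    for y in np.linspace(-np.pi/2,np.pi/2,9):
        for sg in (1,):
            r=least_squares(f,[*g,y,z]); 
            if best is None or r.cost<best.cost:best=r
    return best
def orient(T): # make ccw in world
    return T
for nm,(tt,ss,L,W,z) in {'bar':(t,s,56,30,75),}.items():
    T=atz(pt,tt,z);area=np.cross(T[1]-T[0],T[2]-T[1])[2];o=[0,1,2,3] if area<0 else [3,2,1,0]
    tt=tt[o];m=match(atz(pt,tt,z),atz(ps,ss,z));r=rect(pt,tt,ps,ss,m,L,W,z,T.mean(0)[:2]);print(nm,r.x,r.cost,r.fun.round(1))
t=c([(101,118),(420,96),(457,464),(130,492)],[330,150])
s=np.array([(155,252),(251,298),(185,375),(82,321)],float)
T=atz(pt,t,25);area=np.cross(T[1]-T[0],T[2]-T[1])[2];o=[0,1,2,3] if area<0 else [3,2,1,0]
t=t[o];m=match(atz(pt,t,25),atz(ps,s,25));print(m)
print(tri(pt,t,ps,s[m]).round(1))
r=rect(pt,t,ps,s,m,180,160,25,T.mean(0)[:2]);print('dock',r.x,r.cost,r.fun.round(1))
x,y,a,_=r.x
# rim check
E
python3 fit.py
python3 - <<'E'
import cv2
s=cv2.imread('pics/a_scene.png');cv2.imwrite('pics/c4.png',cv2.resize(s[240:385,70:260],None,fx=4,fy=4,interpolation=2))
E
```

```text
[[658.8 166.8  75. ]
 [651.6 139.9  75. ]
 [598.  153.8  75. ]
 [605.  181.   75. ]]
[[607.5 179.5  75. ]
 [661.9 165.1  75. ]
 [654.9 138.1  75. ]
 [600.3 152.2  75. ]]
[1, 2, 3, 0] [[660.1 167.8  72.4   1.7]
 [653.  140.7  72.3   1.8]
 [598.7 154.4  72.9   1.1]
 [605.8 181.8  72.9   1.3]]
bar [ 6.29429273e+02  1.61230928e+02 -2.50879399e-01  7.25546963e+01] 1.648596385408395 [-0.8 -0.5  0.3 -0.4  0.3 -0.1 -0.7 -0.4 -0.1 -0.3 -0.9  0.2 -0.6  0.4
 -0.1 -0. ]
[1, 2, 3, 0]
[[ 6.336e+02 -9.990e+01  9.400e+00  2.000e-01]
 [ 6.423e+02 -2.483e+02  3.510e+01  6.000e-01]
 [ 4.704e+02 -2.645e+02  2.510e+01  6.700e+00]
 [ 4.553e+02 -1.118e+02  1.190e+01  2.200e+00]]
dock [ 5.48757493e+02 -1.79401857e+02  7.06248324e-02  1.75847438e+01] 122.83282068407874 [-2.7 -0.4 -1.2  0.5 -2.4  1.6 -2.9  0.8  2.  -6.8  0.3 10.8 -4.5  1.8
  0.4 -5.2]
```

View pics/c4.png

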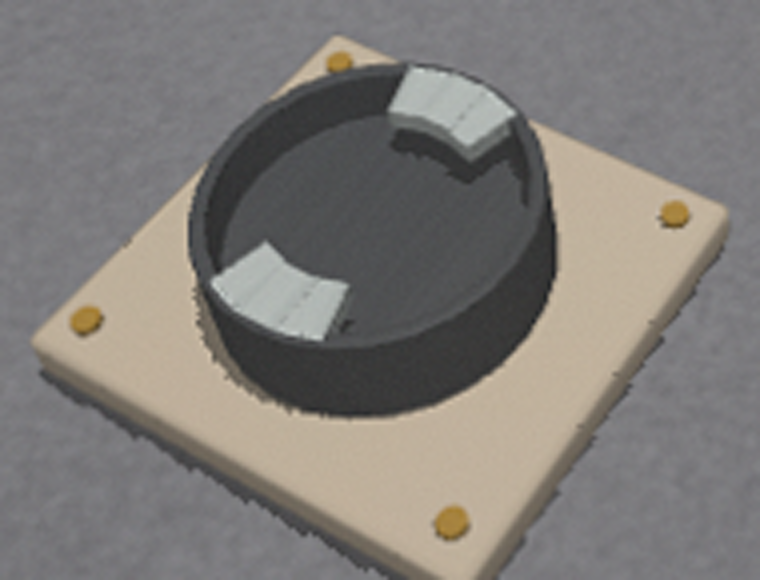

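```bash
cat >> fit.py <<'E'
print('----')
tt=c([(102,118),(421,96),(457,464),(130,492)],[330,150]); so=c([(335,37),(728,213),(475,580),(32,345)],[70,240])
tb=c([(133,143),(400,124),(430,438),(160,461)],[330,150]); sb=c([(340,62),(675,212),(452,521),(87,320)],[70,240])
for A,B in((tt,so),(tb,sb)):
    A=A[::-1] if 0 else A
    m=match(atz(pt,A,25),atz(ps,B,25));q=tri(pt,A,ps,B[m]);print(m);print(q.round(1));print(q.mean(0))
    d1=q[1]-q[0];d2=q[2]-q[3];e1=q[3]-q[0];e2=q[2]-q[1]
    for d in(d1,d2,e1,e2):print(np.linalg.norm(d[:2]).round(1),np.degrees(np.arctan2(d[1],d[0])).round(2))
# rim overlay
th=np.linspace(0,2*np.pi,200)
def draw(p,img,x,y,a):
    for R,z,col in((58,67,(0,255,0)),(52,67,(0,0,255)),(52,45,(255,0,0))):
        P=np.c_[x+R*np.cos(th),y+R*np.sin(th),np.full(200,z)]
        cv2.polylines(img,[np.round((proj(p,P)+.5)*4*16).astype(int)],True,col,1,16,4)
    R=np.array([[np.cos(a),-np.sin(a)],[np.sin(a),np.cos(a)]])
    Q=np.c_[np.array([(90,80),(-90,80),(-90,-80),(90,-80)])@R.T+[x,y],np.full(4,25)]
    cv2.polylines(img,[np.round((proj(p,Q)+.5)*4*16).astype(int)],True,(255,0,255),1,16,4)
import sys
x,y,a=map(float,sys.argv[1:4])
for p,n,(r0,r1,c0,c1) in((pt,'t',(150,290,330,480)),(ps,'s',(240,390,70,260))):
    im=cv2.resize(p["pixels"],None,fx=4,fy=4,interpolation=2).copy();draw(p,im,x,y,a);cv2.imwrite(f'pics/ov_{n}.png',im[r0*4:r1*4,c0*4:c1*4])
E
python3 fit.py 549 -180 0.087| sed -n '/----/,$p'
```

```text
----
[1, 2, 3, 0]
[[ 6.328e+02 -9.810e+01  1.880e+01  1.800e+00]
 [ 6.462e+02 -2.525e+02  2.190e+01  4.700e+00]
 [ 4.683e+02 -2.693e+02  1.810e+01  1.800e+00]
 [ 4.548e+02 -1.114e+02  1.850e+01  4.000e-01]]
[ 550.53104461 -182.83872504   19.35488373    2.18783028]
154.9 -85.05
158.5 -85.11
178.5 -175.73
178.6 -174.58
[1, 2, 3, 0]
[[ 619.8 -111.7   25.3    1.4]
 [ 630.7 -241.8   24.5    1.2]
 [ 480.7 -254.1   23.9    0.9]
 [ 470.2 -123.9   24.8    0.9]]
[ 550.35739065 -182.89128998   24.61846625    1.13336246]
130.5 -85.25
130.7 -85.37
150.1 -175.37
150.4 -175.3
```

View pics/ov_t.png

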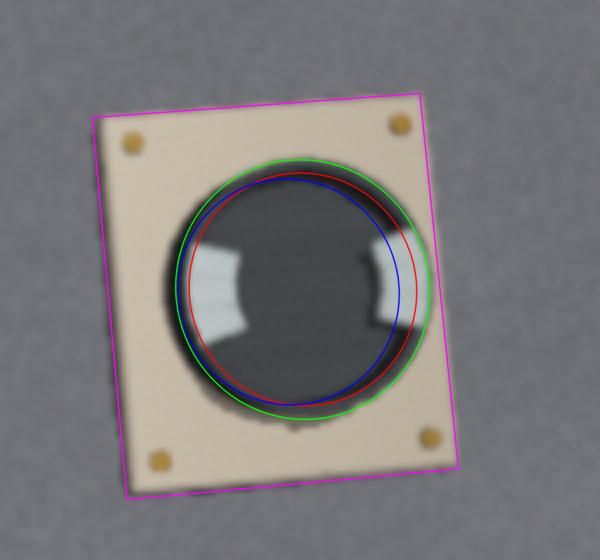

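View pics/ov_s.png

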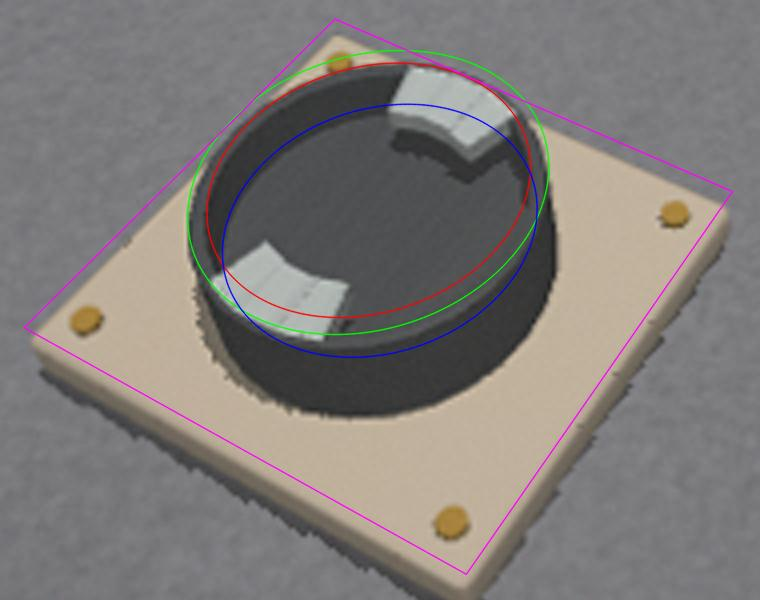

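Measurements agree between the two views:
- **Bar anvil:** about (629,160), yaw -0.25.
- **Seat:** about (550,-182), yaw 0.082.

Plan: travel high, line up, and grip with the TCP at z≈48. That keeps the fingers on the bar and clear of the round body.

>>> drive_tool(
  increments=[
    [[1, -0.97, 0], [0, 0, 0]],
    [[1, -0.97, 0], [0, 0, 0]],
    [[1, -0.97, 0], [0, 0, 0]],
    [[1, -0.97, 0], [0, 0, 0]],
    [[1, -0.97, 0], [0, 0, 0]],
  ],
  jaw=0.3,
)

```text
t: 1.32
eef_pos: [259.0, -429.5, 214.7]
tcp_rot: [3.141, -0.0, 0.237]
ft_force: [1.0, -0.4, -0.2]
opening: 0.707
```

>>> drive_tool(
  increments=[
    [[1, -0.97, 0], [0, 0, 0]],
    [[1, -0.97, 0], [0, 0, 0]],
    [[1, -0.97, 0], [0, 0, 0]],
    [[1, -0.97, 0], [0, 0, 0]],
    [[1, -0.97, 0], [0, 0, 0]],
  ],
)

```text
t: 1.73
eef_pos: [370.2, -253.3, 214.9]
tcp_rot: [3.141, -0.0, 0.237]
ft_force: [-0.2, -0.0, 0.4]
opening: 0.653
```

>>> drive_tool(
  increments=[
    [[1, -0.97, 0], [0, 0, 0]],
    [[1, -0.97, 0], [0, 0, 0]],
    [[1, -0.97, 0], [0, 0, 0]],
    [[1, -0.97, 0], [0, 0, 0]],
    [[1, -0.97, 0], [0, 0, 0]],
  ],
)

```text
t: 2.15
eef_pos: [481.5, -76.8, 214.9]
tcp_rot: [3.141, -0.001, 0.238]
ft_force: [0.9, -1.5, -0.6]
opening: 0.652
```

>>> drive_tool(
  increments=[
    [[1, -0.97, 0], [0, 0, 0]],
    [[1, -0.97, 0], [0, 0, 0]],
    [[1, -0.97, 0], [0, 0, 0]],
    [[1, -0.97, 0], [0, 0, 0]],
    [[1, -0.97, 0], [0, 0, 0]],
  ],
)

```text
t: 2.57
eef_pos: [592.6, 99.6, 214.7]
tcp_rot: [3.141, -0.0, 0.238]
ft_force: [1.2, -1.7, 0.1]
opening: 0.649
```

>>> drive_tool(
  increments=[
    [[0, 0, 0], [0, 0, 1]],
    [[0, 0, 0], [0, 0, 1]],
    [[0, 0, 0], [0, 0, 1]],
    [[0, 0, 0], [0, 0, 1]],
    [[0, 0, 0], [0, 0, 1]],
  ],
)

```text
t: 2.98
eef_pos: [591.9, 97.6, 214.5]
tcp_rot: [3.141, 0.0, -0.166]
ft_force: [1.0, 0.5, 0.0]
opening: 0.65
```

>>> drive_tool(
  increments=[
    [[0, 0, 0], [0, 0, 1]],
    [[0, 0, 0], [0, 0, 0.1]],
    [[0, 0, 0], [0, 0, 0]],
  ],
)

```text
t: 3.23
eef_pos: [591.9, 97.4, 214.6]
tcp_rot: [3.142, -0.0, -0.249]
ft_force: [-0.8, 0.1, -1.5]
opening: 0.648
```

>>> drive_tool(
  increments=[
    [[0.23, -0.78, 0], [0, 0, 0]],
    [[0.23, -0.78, 0], [0, 0, 0]],
    [[0.23, -0.77, 0], [0, 0, 0]],
    [[0, 0, 1], [0, 0, 0]],
    [[0, 0, 1], [0, 0, 0]],
  ],
)

```text
t: 3.65
eef_pos: [630.3, 161.2, 155.0]
tcp_rot: [-3.14, -0.003, -0.246]
ft_force: [0.5, -0.3, -0.5]
opening: 0.645
```

>>> drive_tool(
  increments=[
    [[0, 0, 1], [0, 0, 0]],
    [[0, 0, 0.4], [0, 0, 0]],
    [[0, 0, 0], [0, 0, 0]],
  ],
)

```text
t: 3.9
eef_pos: [628.1, 159.7, 109.9]
tcp_rot: [3.14, 0.005, -0.249]
ft_force: [0.3, -0.0, 0.3]
opening: 0.648
```

Run:
```python
from h import *
for n,b in(("scene",(60,240,230,430)),("top",(80,260,120,320))):
    p=env.read_camera(n);cv2.imwrite(f"pics/b_{n}.png",cv2.resize(p["pixels"][b[0]:b[1],b[2]:b[3]],None,fx=3.3,fy=3.3,interpolation=2))
print(env.state()["eef_pos"])
```

```text
[629.83108987 159.96135484 113.53462027]
```

View pics/b_scene.png

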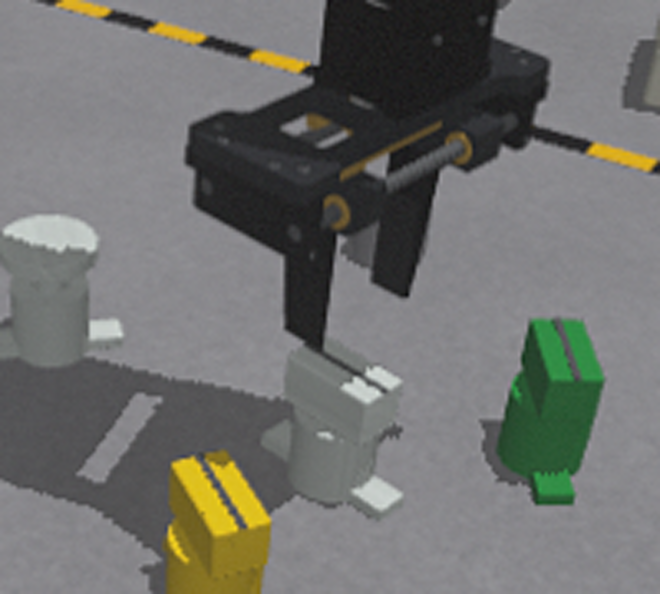

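View pics/b_top.png

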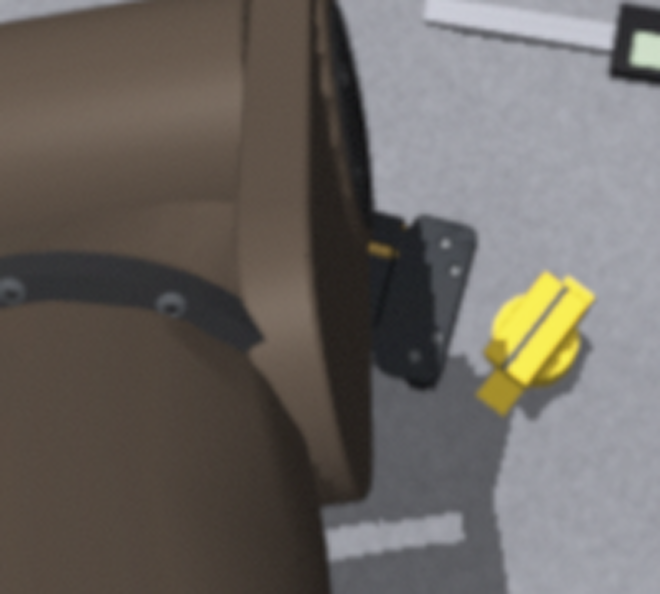

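Scene crop: the open fingers (near one at about (318,160) in the full picture) straddle the white bar at (335,175). Yellow and green are clear of the hand. In the top view the arm hides the target. Descending.

>>> drive_tool(
  increments=[
    [[0, 0, 0.7], [0, 0, 0]],
    [[0, 0, 0.7], [0, 0, 0]],
    [[0, 0, 0.5], [0, 0, 0]],
    [[0, 0, 0.27], [0, 0, 0]],
    [[0, 0, 0], [0, 0, 0]],
  ],
)

```text
t: 4.42
eef_pos: [629.5, 159.9, 47.6]
tcp_rot: [3.141, 0.0, -0.25]
ft_force: [-0.2, 0.4, -0.1]
opening: 0.652
```

Run:
```python
from h import *
for n,b in(("scene",(60,240,230,430)),):
    p=env.read_camera(n);cv2.imwrite(f"pics/d_{n}.png",cv2.resize(p["pixels"][b[0]:b[1],b[2]:b[3]],None,fx=3.3,fy=3.3,interpolation=2))
s=env.state();print(s["eef_pos"],s["ft_force"],s["tcp_rot"])
```

```text
[629.81738716 159.99371732  48.51759061] [-0.31938462 -0.22747905 -0.19662772] [-3.14126957e+00 -9.90775024e-04 -2.49926537e-01]
```

View pics/d_scene.png

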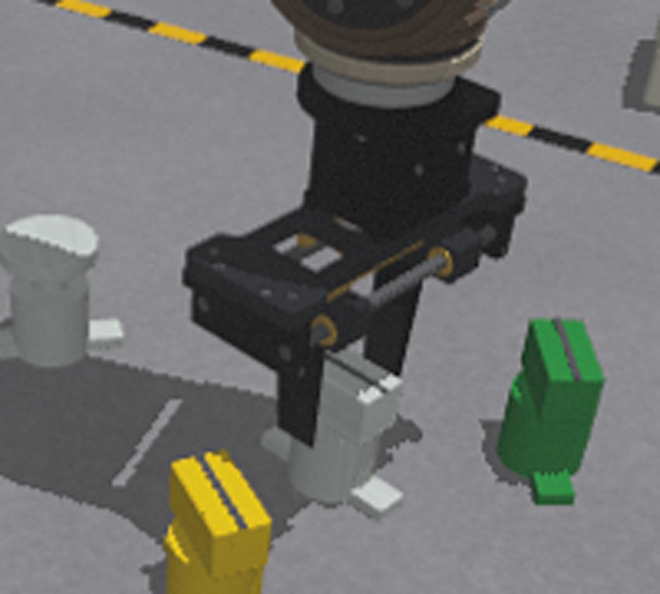

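Run:
```python
from h import *; import pickle
p=pickle.load(open('a_scene.pkl','rb'))
a=-.25;X=np.array([np.cos(a),np.sin(a),0]);Y=np.array([np.sin(a),-np.cos(a),0]);T=np.array([629.8,160,48.3])
for y in(31,43,-31):
  for x in(-10,10):
    print(y,x,((proj(p,T+x*X+y*Y)[0]-[230,60]+.5)*3.3).round())
for x,y in((28,15),(-28,15),(28,-15),(-28,-15)):
    q=np.array([629.4,160.4,75])+x*X+y*Y;print('bar',x,y,((proj(p,q)[0]-[230,60]+.5)*3.3).round())
```

```text
31 -10 [285. 423.]
31 10 [314. 440.]
43 -10 [270. 432.]
43 10 [298. 450.]
-31 -10 [361. 375.]
-31 10 [389. 392.]
bar 28 15 [365. 402.]
bar -28 15 [284. 354.]
bar 28 -15 [402. 379.]
bar -28 -15 [322. 332.]
```

Predicted finger and bar positions match the picture to about 2 px. Closing.

>>> drive_tool(
  increments=[
    [[0, 0, 0], [0, 0, 0]],
    [[0, 0, 0], [0, 0, 0]],
    [[0, 0, 0], [0, 0, 0]],
    [[0, 0, 0], [0, 0, 0]],
    [[0, 0, 0], [0, 0, 0]],
  ],
  jaw=-1,
)

```text
t: 4.88
eef_pos: [629.5, 160.0, 48.0]
tcp_rot: [-3.141, -0.001, -0.25]
ft_force: [0.0, -0.9, 0.8]
opening: 0.359
```

>>> drive_tool(
  increments=[
    [[0, 0, 0], [0, 0, 0]],
    [[0, 0, 0], [0, 0, 0]],
    [[0, 0, 0], [0, 0, 0]],
  ],
)

```text
t: 5.13
eef_pos: [629.4, 160.1, 47.8]
tcp_rot: [-3.141, -0.0, -0.25]
ft_force: [-0.6, 1.5, 4.0]
opening: 0.314
```

>>> drive_tool(
  increments=[
    [[0, 0, -0.3], [0, 0, 0]],
    [[0, 0, -0.5], [0, 0, 0]],
    [[0, 0, -0.5], [0, 0, 0]],
  ],
)

```text
t: 5.38
eef_pos: [628.6, 159.7, 86.5]
tcp_rot: [3.14, 0.002, -0.25]
ft_force: [0.9, 0.1, -2.3]
opening: 0.315
```

>>> drive_tool(
  increments=[
    [[0, 0, -0.8], [0, 0, 0]],
    [[0, 0, -0.8], [0, 0, 0]],
    [[0, 0, -0.6], [0, 0, 0]],
    [[0, 0, 0], [0, 0, 0]],
  ],
)

```text
t: 5.72
eef_pos: [630.4, 160.1, 156.3]
tcp_rot: [-3.14, -0.005, -0.25]
ft_force: [1.0, -0.8, -2.5]
opening: 0.311
```

Run:
```python
from h import *
for n,b in(("scene",(20,240,200,430)),):
    p=env.read_camera(n);cv2.imwrite(f"pics/e_{n}.png",cv2.resize(p["pixels"][b[0]:b[1],b[2]:b[3]],None,fx=2.7,fy=2.7,interpolation=2))
s=env.state();print(s["eef_pos"],s["ft_force"],s["tcp_rot"],s["opening"],s["joints"])
```

```text
[629.67314411 159.95503728 153.9929718 ] [-0.12669752  0.41061684 -4.92353391] [-3.14076620e+00 -2.47303926e-03 -2.50188440e-01] 0.31299211381281783 [ 1.47238294e-01  5.85567951e-01  1.56083451e+00 -2.33015935e-04
  9.92590039e-01  1.96834913e+00]
```

View pics/e_scene.png

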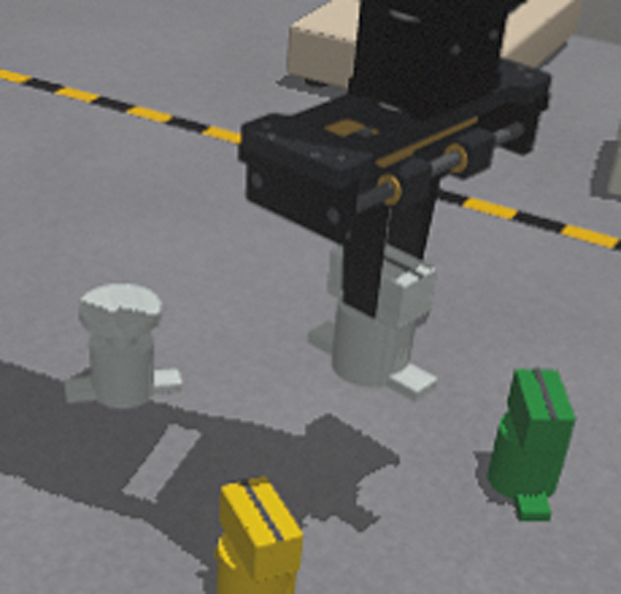

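Picture: the anvil is held upright, with its foot at (345,160) in the full picture and clear of the table. Carrying it to the dock.

>>> drive_tool(
  increments=[
    [[0, 0, 0], [0, 0, -0.9]],
    [[0, 0, 0], [0, 0, -0.9]],
    [[0, 0, 0], [0, 0, -0.9]],
    [[0, 0, 0], [0, 0, -0.9]],
    [[0, 0, 0], [0, 0, -0.55]],
  ],
)

```text
t: 6.18
eef_pos: [628.4, 159.7, 150.4]
tcp_rot: [3.141, 0.003, 0.086]
ft_force: [-0.3, 0.0, -3.8]
opening: 0.312
```

>>> drive_tool(
  increments=[
    [[-0.2, 0.6, 0], [0, 0, 0]],
    [[-0.3, 0.93, 0], [0, 0, 0]],
    [[-0.3, 0.93, 0], [0, 0, 0]],
    [[-0.3, 0.93, 0], [0, 0, 0]],
    [[-0.3, 0.93, 0], [0, 0, 0]],
  ],
)

```text
t: 6.6
eef_pos: [596.6, 26.2, 150.6]
tcp_rot: [-3.141, 0.003, 0.082]
ft_force: [0.8, -0.3, -4.3]
opening: 0.315
```

>>> drive_tool(
  increments=[
    [[-0.3, 0.93, 0], [0, 0, 0]],
    [[-0.3, 0.93, 0], [0, 0, 0]],
    [[-0.3, 0.93, 0], [0, 0, 0]],
    [[-0.3, 0.93, 0], [0, 0, 0]],
    [[-0.3, 0.93, 0], [0, 0, 0]],
  ],
)

```text
t: 7.02
eef_pos: [563.2, -116.5, 150.8]
tcp_rot: [-3.141, 0.003, 0.082]
ft_force: [0.4, -0.3, -3.5]
opening: 0.311
```

>>> drive_tool(
  increments=[
    [[-0.3, 0.93, 0], [0, 0, 0]],
    [[-0.3, 0.7, 0], [0, 0, 0]],
    [[-0.08, 0.54, 0], [0, 0, 0]],
    [[0, 0, 0], [0, 0, 0]],
    [[0, 0, 0], [0, 0, 0]],
  ],
)

```text
t: 7.43
eef_pos: [548.7, -182.3, 151.1]
tcp_rot: [-3.14, 0.002, 0.08]
ft_force: [-0.5, 0.3, -3.3]
opening: 0.313
```

Run:
```python
from h import *
for n,b in(("scene",(180,400,50,300)),("top",(120,320,280,520))):
    p=env.read_camera(n);cv2.imwrite(f"pics/f_{n}.png",cv2.resize(p["pixels"][b[0]:b[1],b[2]:b[3]],None,fx=2.7,fy=2.7,interpolation=2))
s=env.state();print(s["eef_pos"],s["ft_force"],s["tcp_rot"],s["opening"],s["joints"])
```

```text
[ 549.12687415 -181.127048    151.54377869] [ 0.44737696 -0.32582126 -3.61677265] [-3.14063886e+00  1.59000054e-03  8.19691267e-02] 0.3127998296029954 [-4.32847747e-01  4.96852625e-01  1.74438752e+00  6.02628359e-05
  9.02206038e-01  1.05594281e+00]
```

View pics/f_scene.png

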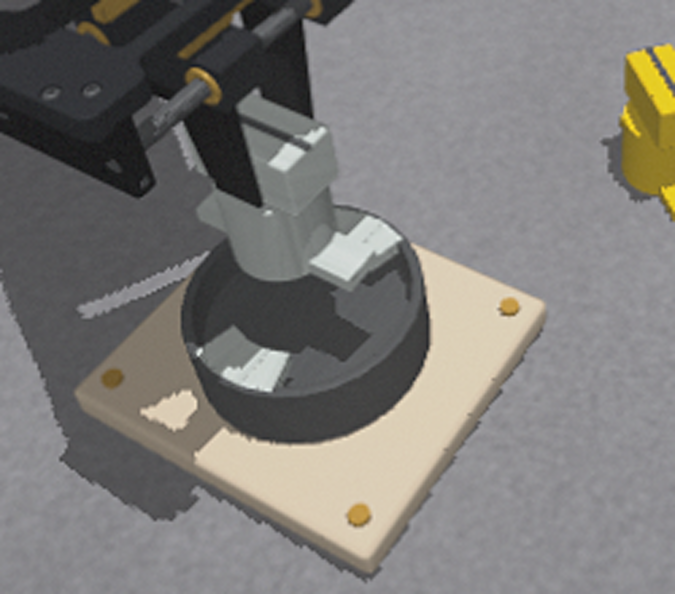

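View pics/f_top.png

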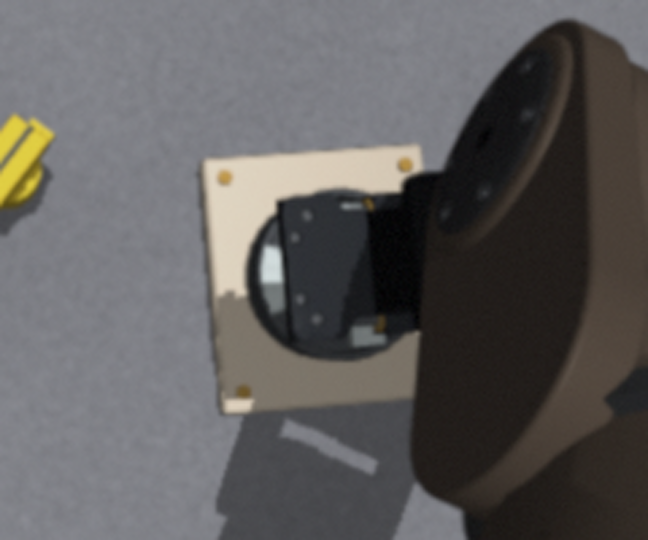

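```bash
python3 fit.py 550.4 -182.9 0.082 >/dev/null
cat > fit2.py <<'E'
exec(open('fit.py').read().split("print('----')")[0].replace("print(","(lambda *a:0)("))
tb=c([(133,143),(400,124),(430,438),(160,461)],[330,150]); sb=c([(340,62),(675,212),(452,521),(87,320)],[70,240])
print(atz(pt,tb,26).mean(0),atz(ps,sb,26).mean(0))
E
python3 fit2.py
```

```text
[ 549.8977994  -182.84588608   26.        ] [ 551.72346326 -183.09742085   26.        ]
```

View pics/ov_s.png

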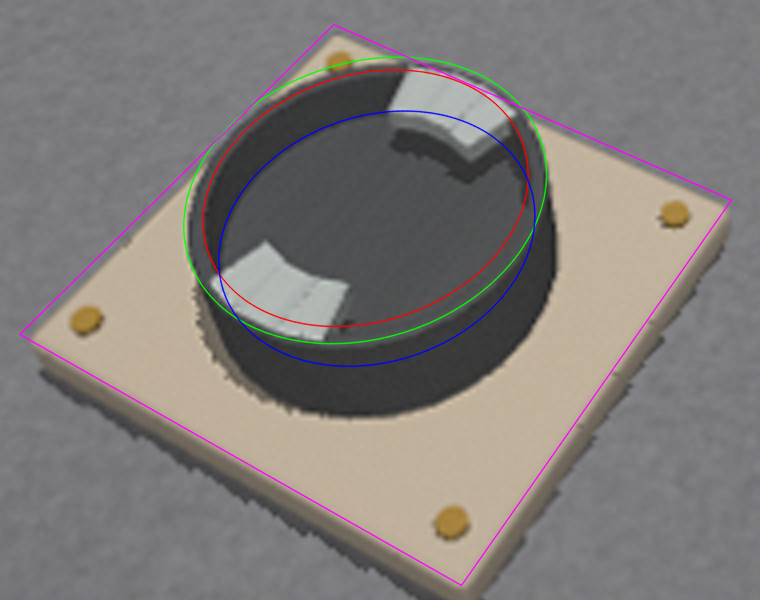

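View pics/ov_t.png

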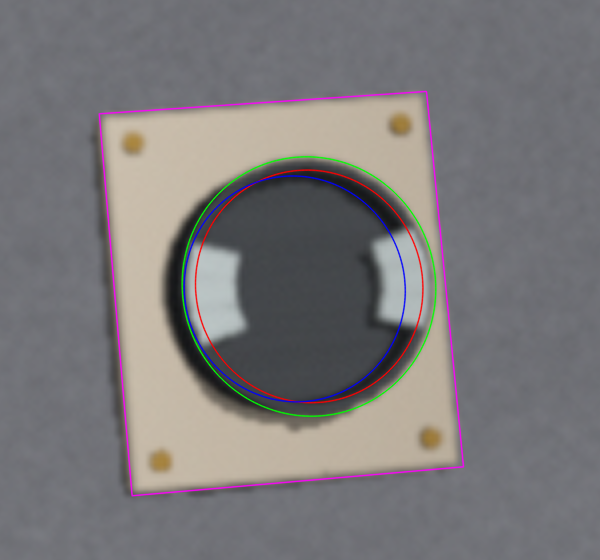

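Scene crop: the ears point into the gaps. The dock overlay agrees with the picture to about 2 mm. A small correction, then lowering in stages.

>>> drive_tool(
  increments=[
    [[0.05, 0.04, 0.4], [0, 0, 0]],
    [[0, 0, 0.5], [0, 0, 0]],
    [[0, 0, 0.3], [0, 0, 0]],
    [[0, 0, 0], [0, 0, 0]],
    [[0, 0, 0], [0, 0, 0]],
  ],
)

```text
t: 7.95
eef_pos: [551.0, -182.4, 115.8]
tcp_rot: [-3.141, 0.001, 0.083]
ft_force: [-0.1, 0.6, -3.5]
opening: 0.314
```

Run:
```python
from h import *
for n,b in(("scene",(200,400,70,270)),):
    p=env.read_camera(n);cv2.imwrite(f"pics/g_{n}.png",cv2.resize(p["pixels"][b[0]:b[1],b[2]:b[3]],None,fx=3,fy=3,interpolation=2))
s=env.state();print(s["eef_pos"],s["ft_force"],s["tcp_rot"],s["opening"])
```

```text
[ 551.3161825  -182.66018381  116.45668751] [-0.89046517 -0.03441553 -4.16911689] [-3.14155000e+00  2.04074597e-04  8.23267289e-02] 0.31287776873037126
```

View pics/g_scene.png

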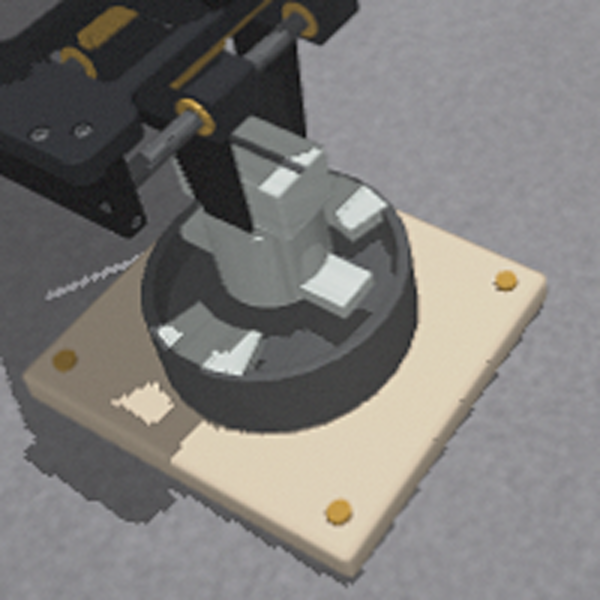

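Picture: ears between the lips, clear of the rim (right ear at crop (340,285)). Lowering further.

>>> drive_tool(
  increments=[
    [[0, 0, 0.2], [0, 0, 0]],
    [[0, 0, 0.2], [0, 0, 0]],
    [[0, 0, 0.2], [0, 0, 0]],
    [[0, 0, 0], [0, 0, 0]],
    [[0, 0, 0], [0, 0, 0]],
  ],
)

```text
t: 8.42
eef_pos: [550.9, -182.9, 98.1]
tcp_rot: [-3.141, 0.001, 0.082]
ft_force: [0.1, 1.0, -3.3]
opening: 0.317
```

>>> drive_tool(
  increments=[
    [[0, 0, 0.05], [0, 0, 0]],
    [[0, 0, 0.03], [0, 0, 0]],
    [[0, 0, 0.03], [0, 0, 0]],
    [[0, 0, 0], [0, 0, 0]],
  ],
)

```text
t: 8.75
eef_pos: [551.1, -183.0, 95.2]
tcp_rot: [3.142, -0.0, 0.082]
ft_force: [-0.0, -0.4, -3.6]
opening: 0.314
```

Still unsupported (−3.6 N). Continuing down in small steps.

>>> drive_tool(
  increments=[
    [[0, 0, 0.04], [0, 0, 0]],
    [[0, 0, 0], [0, 0, 0]],
    [[0, 0, 0], [0, 0, 0]],
  ],
)

```text
t: 9.0
eef_pos: [551.1, -183.0, 94.0]
tcp_rot: [3.142, 0.0, 0.082]
ft_force: [0.2, 0.7, -3.5]
opening: 0.312
```

>>> drive_tool(
  increments=[
    [[0, 0, 0.03], [0, 0, 0]],
    [[0, 0, 0], [0, 0, 0]],
    [[0, 0, 0], [0, 0, 0]],
  ],
)

```text
t: 9.25
eef_pos: [551.1, -183.0, 93.1]
tcp_rot: [3.142, -0.0, 0.082]
ft_force: [-0.0, -0.5, -3.2]
opening: 0.32
```

>>> drive_tool(
  increments=[
    [[0, 0, 0.03], [0, 0, 0]],
    [[0, 0, 0], [0, 0, 0]],
    [[0, 0, 0], [0, 0, 0]],
  ],
)

```text
t: 9.5
eef_pos: [551.2, -182.9, 92.7]
tcp_rot: [3.141, -0.0, 0.082]
ft_force: [-1.5, 1.2, 4.4]
opening: 0.315
```

>>> drive_tool(
  increments=[
    [[0, 0, 0.03], [0, 0, 0]],
    [[0, 0, 0], [0, 0, 0]],
    [[0, 0, 0], [0, 0, 0]],
  ],
)

```text
t: 9.75
eef_pos: [551.2, -182.8, 92.6]
tcp_rot: [3.141, -0.001, 0.082]
ft_force: [-5.0, 3.3, 14.0]
opening: 0.31
```

Floor contact at TCP z 92.7, as expected. Easing off about 1.5 mm, then the quarter turn.

>>> drive_tool(
  increments=[
    [[0, 0, -0.07], [0, 0, 0]],
    [[0, 0, 0], [0, 0, 0]],
    [[0, 0, 0], [0, 0, 0]],
  ],
)

```text
t: 10.0
eef_pos: [551.1, -183.0, 93.2]
tcp_rot: [3.142, 0.0, 0.082]
ft_force: [1.1, -0.4, -3.7]
opening: 0.316
```

>>> drive_tool(
  increments=[
    [[0, 0, 0], [0, 0, -0.5]],
    [[0, 0, 0], [0, 0, -0.8]],
    [[0, 0, 0], [0, 0, -0.8]],
    [[0, 0, 0], [0, 0, -0.8]],
    [[0, 0, 0], [0, 0, -0.8]],
  ],
)

```text
t: 10.42
eef_pos: [551.0, -183.0, 92.9]
tcp_rot: [-3.141, 0.0, 0.381]
ft_force: [-0.3, -0.4, -3.0]
opening: 0.312
```

>>> drive_tool(
  increments=[
    [[0, 0, 0], [0, 0, -0.8]],
    [[0, 0, 0], [0, 0, -0.8]],
    [[0, 0, 0], [0, 0, -0.8]],
    [[0, 0, 0], [0, 0, -0.8]],
    [[0, 0, 0], [0, 0, -0.8]],
  ],
)

```text
t: 10.83
eef_pos: [551.0, -183.0, 92.9]
tcp_rot: [-3.141, 0.0, 0.701]
ft_force: [-0.1, -0.1, -3.3]
opening: 0.31
```

>>> drive_tool(
  increments=[
    [[0, 0, 0], [0, 0, -0.8]],
    [[0, 0, 0], [0, 0, -0.8]],
    [[0, 0, 0], [0, 0, -0.8]],
    [[0, 0, 0], [0, 0, -0.8]],
    [[0, 0, 0], [0, 0, -0.8]],
  ],
)

```text
t: 11.25
eef_pos: [551.0, -183.0, 92.9]
tcp_rot: [-3.141, 0.0, 1.021]
ft_force: [0.2, 0.2, -4.1]
opening: 0.316
```

>>> drive_tool(
  increments=[
    [[0, 0, 0], [0, 0, -0.8]],
    [[0, 0, 0], [0, 0, -0.8]],
    [[0, 0, 0], [0, 0, -0.8]],
    [[0, 0, 0], [0, 0, -0.8]],
    [[0, 0, 0], [0, 0, -0.8]],
  ],
)

```text
t: 11.67
eef_pos: [551.0, -183.0, 92.9]
tcp_rot: [-3.141, -0.0, 1.341]
ft_force: [-0.4, -0.1, -3.7]
opening: 0.315
```

>>> drive_tool(
  increments=[
    [[0, 0, 0], [0, 0, -0.8]],
    [[0, 0, 0], [0, 0, -0.8]],
    [[0, 0, 0], [0, 0, -0.8]],
    [[0, 0, 0], [0, 0, -0.8]],
    [[0, 0, 0], [0, 0, -0.73]],
  ],
)

```text
t: 12.08
eef_pos: [551.0, -183.0, 92.9]
tcp_rot: [-3.141, -0.0, 1.655]
ft_force: [-0.3, 1.4, -4.1]
opening: 0.314
```

>>> drive_tool(
  increments=[
    [[0, 0, 0.02], [0, 0, 0]],
    [[0, 0, 0], [0, 0, 0]],
    [[0, 0, 0], [0, 0, 0]],
  ],
)

```text
t: 12.33
eef_pos: [551.1, -183.0, 92.7]
tcp_rot: [-3.141, 0.0, 1.65]
ft_force: [-0.1, -0.8, -1.5]
opening: 0.314
```

Run:
```python
from h import *
for n,b in(("scene",(200,400,70,270)),("top",(150,300,320,480))):
    p=env.read_camera(n);cv2.imwrite(f"pics/i_{n}.png",cv2.resize(p["pixels"][b[0]:b[1],b[2]:b[3]],None,fx=3,fy=3,interpolation=2))
s=env.state();print(s["eef_pos"],s["ft_force"],s["tcp_rot"],s["opening"])
```

```text
[ 551.06480394 -182.98381516   92.71134749] [-0.44906502  0.7040477  -0.74327591] [-3.14143527e+00  1.13094270e-05  1.65085377e+00] 0.3160814858898386
```

View pics/i_scene.png

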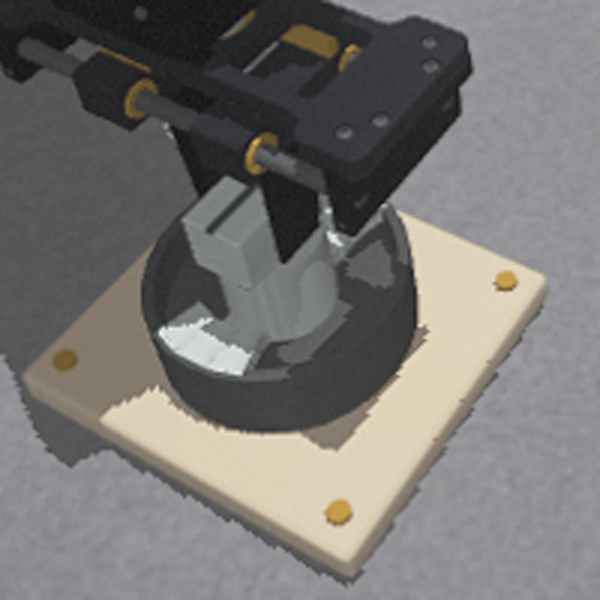

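Ears are under the lips: yaw 1.651 against a target of 1.653, and the anvil rests on the floor (weight nearly off the wrist). Opening.

>>> drive_tool(
  increments=[
    [[0, 0, 0.01], [0, 0, 0]],
    [[0, 0, 0], [0, 0, 0]],
    [[0, 0, 0], [0, 0, 0]],
    [[0, 0, 0], [0, 0, 0]],
    [[0, 0, 0], [0, 0, 0]],
  ],
  jaw=0.3,
)

```text
t: 12.85
eef_pos: [551.2, -183.0, 92.6]
tcp_rot: [3.141, 0.0, 1.652]
ft_force: [-0.8, -0.8, 0.6]
opening: 0.605
```

>>> drive_tool(
  increments=[
    [[0, 0, 0], [0, 0, 0]],
    [[0, 0, -0.3], [0, 0, 0]],
    [[0, 0, -0.6], [0, 0, 0]],
    [[0, 0, -1], [0, 0, 0]],
    [[0, 0, -1], [0, 0, 0]],
  ],
)

```text
t: 13.27
eef_pos: [550.8, -182.8, 180.7]
tcp_rot: [-3.14, -0.001, 1.652]
ft_force: [0.7, -0.4, 1.0]
opening: 0.653
```

>>> drive_tool(
  increments=[
    [[0, 0, -1], [0, 0, 0]],
    [[0, 0, -1], [0, 0, 0]],
    [[1, 0, 0], [0, 0, 0]],
    [[1, 0, 0], [0, 0, 0]],
    [[1, 0, 0], [0, 0, 0]],
  ],
)

```text
t: 13.68
eef_pos: [543.5, -92.6, 240.8]
tcp_rot: [3.14, 0.001, 1.651]
ft_force: [0.6, -1.1, -0.3]
opening: 0.651
```

>>> drive_tool(
  increments=[
    [[1, 0, 0], [0, 0, 0]],
    [[1, 0, 0], [0, 0, 0]],
    [[1, 0, 0], [0, 0, 0]],
    [[1, 0, 0], [0, 0, 0]],
    [[1, 0, 0], [0, 0, 0]],
  ],
)

```text
t: 14.1
eef_pos: [531.2, 57.6, 240.3]
tcp_rot: [3.141, 0.0, 1.652]
ft_force: [0.1, -0.5, 0.1]
opening: 0.647
```

```bash
python3 look.py z | grep -E "bar_stage|disc|seat|cam at"
python3 - <<'E'
import cv2
a=cv2.imread('pics/z_top.png');s=cv2.imread('pics/z_scene.png')
import numpy as np
cv2.imwrite('pics/z_crop.png',np.hstack([cv2.resize(a[150:290,330:480],(400,373),interpolation=2),cv2.resize(s[240:380,70:220],(400,373),interpolation=2)]))
E
```

```text
scene 12 53.22873007545312 -0.024178395501541345 cam at [ 851. -394.  508.]
bar_stage boxes_of 0.93 [ 561.6 -192.6  100.8] [158. 279.]
bar_stage boxes_of 0.86 [633.2  25.   50.5] [295. 227.]
bar_stage tip_of 0.96 [717.1 240.9   2. ] [390. 196.]
bar_stage tip_of 0.95 [6.272e+02 4.340e+01 2.000e-01] [296. 241.]
bar_stage tip_of 0.94 [ 554.2 -187.3   43.6] [164. 301.]
seat boxes_of 0.79 [ 585.2 -215.5   25.1] [169. 336.]
seat tip_of 0.58 [ 550.4 -180.9   48. ] [165. 295.]
disc_stage boxes_of 0.92 [436.5 166.1  45.8] [245. 149.]
disc_stage tip_of 0.95 [426.8 176.7   4.4] [245. 162.]
top 13 55.155273817292134 -0.12141386652156642 cam at [511.  38. 775.]
bar_stage boxes_of 0.95 [ 553.1 -174.7  117.8] [411. 218.]
bar_stage boxes_of 0.72 [720.4 232.3  73.7] [176. 125.]
bar_stage tip_of 0.92 [723.2 244.8  -3.4] [180. 135.]
bar_stage tip_of 0.59 [ 555.4 -184.5   40. ] [403. 219.]
bar_stage tip_of 0.18 [422.1 176.3  -3. ] [211. 288.]
seat boxes_of 0.98 [ 545.1 -184.2   25.1] [401. 225.]
seat tip_of 0.89 [ 551.1 -185.2   45.8] [405. 221.]
disc_stage boxes_of 0.97 [421.1 164.3  71.7] [210. 293.]
disc_stage tip_of 0.66 [426.3 177.6  -6.2] [211. 285.]
disc_stage tip_of 0.15 [ 555.9 -182.4   39.2] [402. 219.]
```

View pics/z_crop.png

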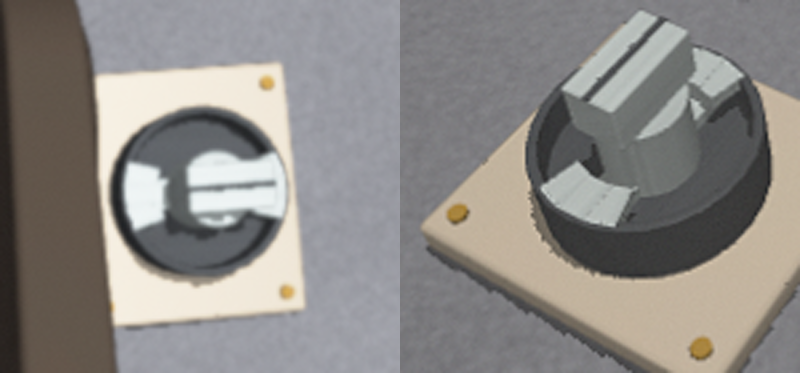

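View pics/z_scene.png

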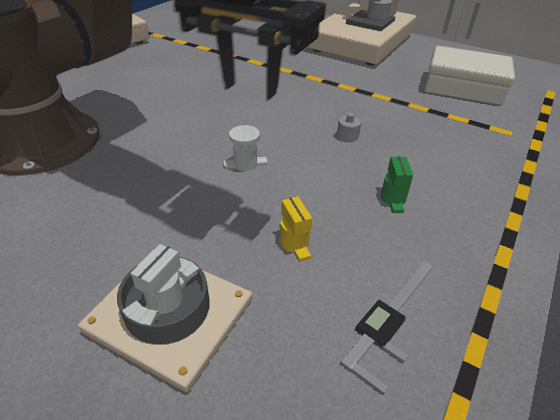

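The anvil stands upright in the socket. Its bar lies along the lip-to-lip line, with the lips at top (366,223) and (431,220) in the full picture, and the ears are under both lips. The gripper is clear and nothing else has moved. Handing in.

>>> drive_tool(
  increments=[
    [[0, 0, 0], [0, 0, 0]],
    [[0, 0, 0], [0, 0, 0]],
    [[0, 0, 0], [0, 0, 0]],
  ],
)

```text
t: 15.25
eef_pos: [531.6, 56.3, 239.5]
tcp_rot: [-3.142, 0.0, 1.652]
ft_force: [0.0, 0.5, -0.2]
opening: 0.648
```

```bash
python3 -c "
from cell import env
print(env.job_done()); print(env.state()['t'])"
```

```text
the job is handed in; nothing more can be done
None
the job is handed in; nothing more can be done
```

I fitted the aluminium bar anvil into the fixture base and handed the job in at about 15 s. I lowered it through the gaps onto the socket floor (first contact at TCP z 92.7, peak about 14 N), raised it about half a millimetre, turned it a quarter turn to yaw 1.652 against a target of 1.653, then opened and withdrew.

**Last checks:** both cameras show the anvil upright in the socket with its bar in line with the two lips. The networks put its underside about 3–5 mm from the seat, within their accuracy. The disc anvil, the yellow and green look-alikes and the rest of the scene look unmoved.

**Disagreements:**
- The two cameras differed by about 2 mm on where the dock is.
- My first dock fit used poorly read corners, so I discarded it and used the bolts instead.
- The networks also gave some false bar and disc hits, which I ruled out by eye.

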